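Kickstand down and frame held upright

ROBOT

A 7-joint arm with a two-finger parallel gripper is mounted at the origin on the work surface; the furniture and walls round the work are solid. World frame = base frame: x ahead of the robot, y to its left, z up, the work surface at z = 0. Lengths are in m, angles in rad, forces in N, time in s.
With the tool pointing down it reaches from about 0.375 to 0.925 m from the base axis. Payload 3.1 kg.
Tool frame: the origin (TCP) lies midway between the tips of the shut fingers; the grasp point (between the pads) lies 19 mm behind it (r.tcp_to_grasp is the distance from the TCP to the grasp point, in m); z points along the fingers, y is the line along which they close (so a half turn about z gives the same grasp; the last joint's range is limited). The gripper opens to 85 mm and grips with 20 to 120 N. Pads are 22 mm wide; open, the fingers measure 114 mm over their backs; the gripper's body (76 mm by 85 mm) begins 54 mm behind the grasp point. The pads swing forward as they close: fully open they stand 13 mm farther back than shut.
Start: joints at [1.038, 0.383, 0.044, 1.598, -0.018, 1.161, -0.05], TCP at [0.274, -0.59, 0.231] pointing down, gripper open.
Joint ranges: [-2.61, 2.61], [-0.41, 2.15], [-1.48, 1.57], [0, 2.5], [-1.57, 4.71], [0.05, 1.97], [-2.85, 2.85]. Speed limits (rad/s): [2.79, 2.79, 3.14, 3.14, 3.14, 3.14, 3.14].

INTERFACE

Orientations are given as a unit quaternion [x, y, z, w].
In Python, from workcell import r gives the robot as it stands.
- The arm moves only by the tool send_rows, never from a script. Its arguments are lists of equal length, an entry for each row: "translation": the shift along the tool's x, y, z in cm, a list of three; "turn": the turn about the tool's z in degrees. A call has 1 to 20 rows; each row shifts and turns the commanded pose from where the row before left it, along the tool's axes as they then stand; what a row does not reach is not made up. A row lasts 1/8 s, in which the tool goes at most 62.5 mm and 10.7 degrees, less where a joint would pass 70% of its speed; a pose out of reach is approached as far as the arm can. A call with a gripper value outside its range is refused whole. "hand" is the closure in counts, from 0 (fully open) to 255 (shut), set as the call begins (left out, the last holds). The fingers move at their own pace and stop on an object; "squeeze" is the grip in N (left out, the last holds). Time passes only in rows, so rows that do not move let the fingers close. It gives the time, the measured TCP pose, the force, the opening and the grip force at its end, in the units of the state.
- r.sense(): the state, without advancing time (a new reading comes with each control period).
- r.grab_frame(name): name is "side" or "top" or "wrist"; returns a dict with "pixels" (400x640x3 uint8, red, green, blue), "K" (3x3 intrinsics, pixels), "world_from_camera" (4x4, takes a point from camera to world coordinates); the wrist camera has in their place "hand_eye" (4x4, takes a point from camera to tool coordinates, whose origin is the TCP and whose axes are the flange's). Camera axes: x right, y down, z forward; pixel columns grow to the right and rows downward; lengths in m; the calibration is good to about 2 mm. A picture is of the moment at which its call begins: read the wrist's pose just before it. There is no depth.
- r.close_job(): hands the job in; it is judged then, once.
Trained networks look in the newest picture that a camera, given by its name, has taken for a name from the list of things; names that differ only in an ending like _2 or _b are one class to them, and where a whole thing is asked for, a point or a joint stands for the part that bears it (a point fixed in the world has none). Each returns a list of dicts, best first, with "conf" (0 to 1); they miss things now and then, are a little off and sometimes report something else, mostly with a low value. They report only what shows in the picture. A call takes as long as a camera call. They do not tell look-alikes from the thing itself.
- r.recognise(target, camera): "bbox" ([left, top, right, bottom] in pixels, round what is visible of it).
- r.landmark_of(target, camera): "location" ([column, row] in pixels: a listed point, or the origin of a listed thing).
The state is a dict: "time_s": time; "joint_pos": joint angles; "joint_velocities": joint speeds; "joint_efforts": joint torques, N m; "eef_pos": TCP position; "tcp_rot": TCP orientation; "wrist_force": force on the tool from outside, world axes, zero at the start; "wrist_torque": the same for the moment, N m; "finger_gap": finger opening in m; "grip_force": force on a finger pad.
Only numpy, scipy, OpenCV 4.12 (cv2) and the standard library are available. Lean on these libraries where they do the work, as an engineer would, in place of code of your own. Each camera call takes 0.05 s, during which the arm holds its last target. There are 200 camera calls.

TASK

On the bench a small frame stub with a wheel hub leans in its cradle, its kickstand folded up. First complete the row of packing blocks under the kickstand: stand the loose steel block at the end of the row nearest the robot, side by side with the next block in the same orientation (ends level, square, a gap of no more than a few millimetres), without shifting the other two, and let go of it. Then flip the kickstand down over centre until it snaps fully down, grip the frame's top bar near its middle, raise the frame upright, and finish while still holding it upright there, with nothing else carrying it; leave the other things on the bench alone.

Things in the scene. Friction and masses are not known exactly. Their poses are not given: they have to be found in the camera images.
- cradle: Fixed cradle, foot plate 200 x 125 x 8 mm. Origin on the bench below the frame's pivot line; the plate spans x -100..100, y -35..90 mm of its axes. The pivot line runs along its x, 35 mm above the bench. The frame leans toward its +y; kickstand and block row are on its -y side. Two rest arms, 125 mm tall, stand at x = +-55, y = 62..84 mm. Only its place and yaw vary.
- frame (a joint): Lean of the frame about the pivot line, rad: 0 = upright, positive = leaning to the cradle's +y; range -0.2 to 0.4. It rests at 0.4 and falls back there if let go near upright (the hub on its +y side unbalances it); 1 to 3 N at the top bar raises or holds it. Past about -0.15 the lowered kickstand's foot touches the block.
- top_bar (a point): Round steel top bar of the frame, 24 mm diameter, 160 mm long along its x axis; this point is the middle of the bar, 245 mm from the pivot line (bench height 280 mm when upright). Free to grip anywhere within 40 mm of the middle, across its y axis; it may roll in the grip. Turns with the frame: its z axis points up along the frame.
- kickstand (a joint): Angle of the kickstand, rad: 0 = folded (leg level, along the frame's -x), 1.57 = fully down (leg along the frame's -z). A spring strut holds it folded; past 0.65 (over centre) it snaps the leg down to the stop at 1.57 and keeps it there. Pushing it over takes about 3 N at the press point.
- kick_hinge (a point): The kickstand's leg, a 14 mm round rod. This point is on its hinge axis (its y), at frame y = -38 mm, 165 mm from the pivot line. Own axes: straight from this point to x = -100 mm, then bent out to a rubber foot at x = -130, y = -70. z is up along the frame when folded; pushing along -z swings the leg down. Leg down and frame upright, the foot hovers about 17 mm over the row's near end block.
- kick_press (a point): Press point on the centre line of the straight part of the leg, 85 mm from its hinge; the rod's surface is 7 mm above it. Its axes are those of the leg.
- packer_loose: Loose ground steel block to be placed, 36 (x) x 45 (y) x 45 (z) mm, 0.4 to 0.7 kg; origin at the centre of its underside. Its mates in the row are identical.
- packer_near: The row's nearer standing block (36 x 45 x 45 mm, origin at the centre of the underside), loose, on the bench. The loose block belongs on its -x side, centres 36 to about 42 mm apart along x, y level. Cradle x = 39, y = -114 mm.
- packer_far: The row's far block, same size, 39 mm further along +x; loose.
- tee_bolt: Bystander: tee bolt with nut, 36 x 157 x 30 mm, lying along its y; origin at the centre of its underside.
- big_nut: Bystander: steel hexagon nut 36 x 41 x 29 mm; origin at the centre of its underside.
There are look-alikes about, which are no part of the job. Leave any purple look-alike of the packer_loose alone. What is shaped like the packer_near but blue is not meant.

How it is judged:
On the way, in this order (a step that is already met when the one before it is completed fails the run):
1. the loose block stands in the row beside its neighbour and is let go, the kickstand still folded (x of packer_loose in the frame of packer_near between -0.045 and -0.033 m and y of packer_loose in the frame of packer_near between -0.007 and 0.007 m and angle between the x axis of packer_loose and the x axis of packer_near, either way round below 0.14 rad and angle between packer_loose's own z axis and vertical below 0.05 rad and height (world z) of packer_loose below 0.004 m and distance of each of packer_near, packer_far from where it was at the start of the episode below 0.015 m and contact force between the fingers and packer_loose below 0.1 N and linear speed of packer_loose below 0.02 m/s and value of joint kickstand below 0.5 rad), for 0.2 s.
2. the kickstand is fully down, the frame still leaning (value of joint kickstand above 1.4 rad and value of joint frame above 0.2 rad), for 0.2 s.
At the end, for the whole second after the job is handed in: Loose block in the row (centre 33-45 mm from its neighbour on the near side, 7 mm sideways, 0.14 rad), the others within 15 mm of their starts; kickstand down (over 1.4 rad), off the blocks; frame still, within 0.08 rad of upright, top bar gripped with over 2 N (x of packer_loose in the frame of packer_near between -0.045 and -0.033 m and y of packer_loose in the frame of packer_near between -0.007 and 0.007 m and angle between the x axis of packer_loose and the x axis of packer_near, either way round below 0.14 rad and angle between packer_loose's own z axis and vertical below 0.05 rad and height (world z) of packer_loose below 0.004 m and distance of each of packer_near, packer_far from where it was at the start of the episode below 0.015 m and value of joint kickstand above 1.4 rad and value of joint frame between -0.08 and 0.08 rad and velocity of joint frame between -0.1 and 0.1 rad/s and contact force between the fingers and cradle above 2 N and distance between the grasp point and top_bar below 0.07 m and contact force between cradle and packer_loose below 0.3 N and contact force between cradle and packer_near below 0.3 N and contact force between packer_loose and the arm below 0.1 N); the arm keeps its last pose, push and grip.
It fails at once if a bystander (tee bolt, nut) is moved more than 20 mm (distance of any of tee_bolt, big_nut from where it was at the start of the episode above 0.02 m).
It fails at once if one of the two standing blocks is knocked over (angle between any of packer_near, packer_far's own z axis and vertical above 0.3 rad).
It also fails if it takes over 72 s, if anything falls off the work surface, if the arm or the gripper's body presses on something with over 40 N, if the wrist force passes 120 N, or if a joint passes its speed limit or range.

## Working session

There is one attempt and no reset: what is moved stays moved. The work goes in short steps, Python scripts to look and compute and a tool call to move; the robot and the scene stay as the last step left them, time stands still between calls to the robot, and variables do not carry over. Pictures are saved under pics/ and viewed, at most 10 in all, crops included, and the job is handed in when it is done.

Besides the shell and the picture viewer there is one more tool, called by a JSON object that holds its "name" and its "arguments". send_rows: Moves the arm, as the interface text tells. Its arguments: {"type":"object","properties":{"translation":{"type":"array","items":{"type":"array","items":{"type":"number"}}},"turn":{"type":"array","items":{"type":"number"}},"hand":{"type":"number"},"squeeze":{"type":"number"}},"required":["translation","turn"]}

```bash
mkdir -p pics; cat > h.py <<'E'
import numpy as np, cv2
from workcell import r
from scipy.spatial.transform import Rotation as R
def snap(n,name=None):
    s=r.sense(); f=r.grab_frame(n); f['pixels']=np.array(f['pixels'])
    if n=='wrist':
        T=np.eye(4);T[:3,:3]=R.from_quat(s['tcp_rot']).as_matrix();T[:3,3]=s['eef_pos'];f['T']=T@np.array(f['hand_eye'])
    else: f['T']=np.array(f['world_from_camera'])
    f['K']=np.array(f['K'])
    if name: cv2.imwrite('pics/'+name,f['pixels'][:,:,::-1])
    return f
def ray(f,p):
    d=f['T'][:3,:3]@np.linalg.inv(f['K'])@np.array([p[0],p[1],1.]);return f['T'][:3,3],d
def atz(f,p,z):
    o,d=ray(f,p);return o+d*(z-o[2])/d[2]
def proj(f,P):
    T=np.linalg.inv(f['T']);c=T[:3,:3]@np.asarray(P)+T[:3,3];q=f['K']@c;return q[:2]/q[2]
def tri(fs,ps):
    A=np.zeros((3,3));b=np.zeros(3)
    for f,p in zip(fs,ps):
        o,d=ray(f,p);d=d/np.linalg.norm(d);M=np.eye(3)-np.outer(d,d);A+=M;b+=M@o
    return np.linalg.solve(A,b)
E
python3 - <<'E'
from h import *
np.set_printoptions(precision=3,suppress=True)
s=r.sense();print(s['eef_pos'],s['tcp_rot'],s['time_s'],r.tcp_to_grasp)
for c in ('side','top','wrist'):
    f=snap(c,c+'1.png');print(c,f['T'][:3,3],f['T'][:3,2])
    if c=='wrist': print(f['hand_eye'])
    for t in ['cradle','top_bar','kick_hinge','kick_press','packer_loose','tee_bolt','big_nut']:
        l=r.landmark_of(t,c)[:6]
        print(t,[(np.round(d['location']).tolist(),round(d['conf'],2),atz(f,d['location'],0)[:2].round(3).tolist()) for d in l])
E
```

```text
[ 0.273 -0.589  0.23 ] [ 0.976  0.216 -0.    -0.001] 0.0 0.0187
side [ 0.608 -1.258  0.78 ] [-0.046  0.857 -0.514]
cradle [([314.0, 249.0], 0.66, [0.551, -0.199]), ([356.0, 302.0], 0.16, [0.665, -0.399])]
top_bar [([314.0, 144.0], 0.82, [0.506, 0.498])]
kick_hinge [([314.0, 180.0], 0.77, [0.525, 0.198])]
kick_press [([278.0, 173.0], 0.87, [0.395, 0.229])]
packer_loose [([278.0, 287.0], 0.95, [0.475, -0.363]), ([243.0, 294.0], 0.8, [0.396, -0.397])]
tee_bolt [([262.0, 220.0], 0.88, [0.39, -0.069])]
big_nut [([358.0, 303.0], 0.71, [0.671, -0.402])]
top [ 0.409 -0.237  1.095] [ 0.133 -0.032 -0.991]
cradle [([289.0, 200.0], 0.86, [0.552, -0.197])]
top_bar [([241.0, 184.0], 0.88, [0.592, -0.059]), ([362.0, 165.0], 0.58, [0.66, -0.401])]
kick_hinge [([275.0, 191.0], 0.86, [0.575, -0.155]), ([352.0, 228.0], 0.16, [0.479, -0.374])]
kick_press [([271.0, 229.0], 0.97, [0.468, -0.149])]
packer_loose [([349.0, 225.0], 0.68, [0.485, -0.367]), ([362.0, 262.0], 0.54, [0.383, -0.403])]
tee_bolt [([249.0, 252.0], 0.87, [0.402, -0.091])]
big_nut [([362.0, 165.0], 0.52, [0.66, -0.399])]
wrist [ 0.342 -0.559  0.374] [-0.269 -0.124 -0.955]
[[-0.001 -0.955 -0.296  0.075]
 [ 1.    -0.001 -0.     0.   ]
 [ 0.    -0.296  0.955 -0.143]
 [ 0.     0.     0.     1.   ]]
cradle []
top_bar []
kick_hinge []
kick_press []
packer_loose []
tee_bolt []
big_nut []
```

View pics/side1.png

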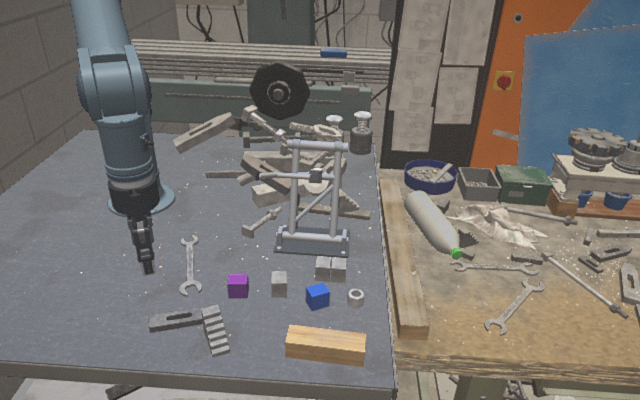

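View pics/top1.png

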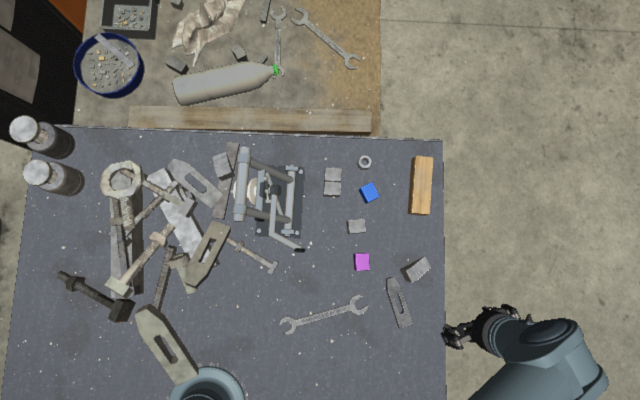

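```bash
python3 - <<'E'
from h import *
np.set_printoptions(precision=3,suppress=True)
fs={c:snap(c) for c in('side','top')}
for t in ['packer_near','packer_far','packer_loose']:
  for c in fs:
    print(t,c,[(np.round(d['location']).tolist(),round(d['conf'],2),atz(fs[c],d['location'],0)[:2].round(3).tolist()) for d in r.landmark_of(t,c)],[(np.round(d['bbox']).tolist(),round(d['conf'],2)) for d in r.recognise(t,c)])
for t in ['top_bar','kick_hinge','kick_press']:
  print(t,tri(list(fs.values()),[r.landmark_of(t,c)[0]['location'] for c in fs]))
E
```

```text
packer_near side [([315.0, 304.0], 0.81, [0.569, -0.413]), ([318.0, 274.0], 0.73, [0.57, -0.307])] [([315.0, 256.0, 331.0, 281.0], 0.91), ([304.0, 283.0, 328.0, 313.0], 0.77)]
packer_near top [([330.0, 192.0], 0.76, [0.579, -0.312]), ([366.0, 194.0], 0.67, [0.576, -0.414])] [([358.0, 181.0, 377.0, 200.0], 0.81), ([323.0, 185.0, 340.0, 198.0], 0.5)]
packer_far side [([340.0, 278.0], 0.77, [0.625, -0.315])] [([333.0, 255.0, 348.0, 284.0], 0.94)]
packer_far top [([331.0, 173.0], 0.79, [0.633, -0.312])] [([325.0, 170.0, 344.0, 185.0], 0.65)]
packer_loose side [([238.0, 292.0], 0.87, [0.383, -0.391]), ([282.0, 293.0], 0.73, [0.489, -0.383])] [([271.0, 270.0, 290.0, 296.0], 0.89), ([227.0, 273.0, 249.0, 294.0], 0.82)]
packer_loose top [([360.0, 262.0], 0.6, [0.384, -0.399]), ([351.0, 227.0], 0.52, [0.481, -0.372])] [([345.0, 219.0, 366.0, 235.0], 0.7), ([353.0, 251.0, 370.0, 272.0], 0.67)]
top_bar [ 0.491 -0.109  0.055]
kick_hinge [ 0.544 -0.164  0.195]
kick_press [ 0.454 -0.16   0.204]
```

Steel block at side (279,284) / top (356,226) is the loose one. Purple (238,286 side) and blue (317,296 side) are look-alikes. The standing pair is at side (331,268) / top (333,180), and the kickstand points left. I'll go above and look closely.

{"name": "send_rows", "arguments": {"translation": [[5.6,-2.2,0],[5.6,-2.2,0],[5.6,-2.2,0],[5.6,-2.2,0],[5.6,-2.2,0],[0,0,0],[0,0,0],[0,0,0],[0,0,0],[0,0,0]], "turn": [0,0,0,0,0,8.3,8.3,8.4,0,0], "hand": 0, "squeeze": 40}}

```text
time_s: 3.45
eef_pos: [0.4814, -0.3718, 0.2313]
tcp_rot: [1.0, 0.0, 0.0, -0.0]
wrist_force: [-0.4, 0.2, 0.3]
finger_gap: 0.0856
grip_force: 0.0
```

```bash
python3 - <<'E'
from h import *
np.set_printoptions(precision=3,suppress=True)
s=r.sense();print(s['eef_pos'],R.from_quat(s['tcp_rot']).as_matrix())
f=snap('wrist','w2.png')
for t in ['packer_loose','packer_near','packer_far']:
    print(t,[(np.round(d['location']).tolist(),round(d['conf'],2),atz(f,d['location'],0)[:2].round(3).tolist()) for d in r.landmark_of(t,'wrist')],[np.round(d['bbox']).tolist() for d in r.recognise(t,'wrist')])
E
```

```text
[ 0.481 -0.372  0.231] [[ 1.     0.001  0.   ]
 [ 0.001 -1.     0.   ]
 [ 0.    -0.    -1.   ]]
packer_loose [([333.0, 246.0], 0.74, [0.385, -0.394]), ([324.0, 170.0], 0.71, [0.482, -0.383])] [[320.0, 227.0, 355.0, 285.0], [303.0, 155.0, 347.0, 202.0], [0.0, 294.0, 50.0, 366.0], [229.0, 8.0, 279.0, 61.0]]
packer_near [([259.0, 80.0], 0.86, [0.582, -0.312]), ([354.0, 89.0], 0.59, [0.573, -0.415])] [[227.0, 55.0, 282.0, 96.0], [332.0, 57.0, 386.0, 112.0], [0.0, 22.0, 162.0, 362.0]]
packer_far [([261.0, 42.0], 0.59, [0.619, -0.316])] [[230.0, 9.0, 282.0, 58.0]]
```

View pics/w2.png

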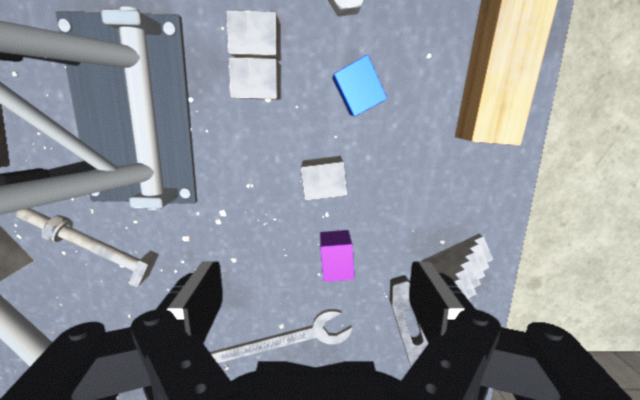

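The view confirms the steel block at (324,180). Purple is at (337,256), blue at (360,86), and the row is at (253,55). Next I'll fit the top faces.

```bash
cat > tops.py <<'E'
from h import *
def tops(f,seeds,thr=165):
    px=f['pixels'].astype(int);g=cv2.cvtColor(f['pixels'],cv2.COLOR_RGB2GRAY)
    sat=px.max(2)-px.min(2)
    m=((g>thr)&(sat<35)).astype(np.uint8)
    m=cv2.morphologyEx(m,cv2.MORPH_OPEN,np.ones((3,3)));n,lab=cv2.connectedComponents(m,connectivity=4)
    out=[]
    for u,v in seeds:
        l=np.bincount(lab[v-4:v+5,u-4:u+5].ravel(),minlength=n);l[0]=0;k=l.argmax()
        if l[k]==0: out.append(None);continue
        c=max(cv2.findContours((lab==k).astype(np.uint8),0,2)[0],key=cv2.contourArea).reshape(-1,2)
        P=np.array([atz(f,p,.045)[:2] for p in c])
        (cx,cy),(w,h),a=cv2.minAreaRect((P*1000).astype(np.float32))
        out.append((round(cx,1),round(cy,1),round(w,1),round(h,1),round(a,1)))
    return out
E
python3 - <<'E'
from tops import *
f=snap('wrist');g=cv2.cvtColor(f['pixels'],cv2.COLOR_RGB2GRAY)
print(g[180,295:355:3],g[55:62,250])
for t in (130,150,165,180): print(t,tops(f,[(324,182),(252,32),(252,80)],t))
E
```

```text
[170 169 176 219 223 221 216 216 223 230 234 234 232 227 223 213 209 166
 163 162] [ 97  88 130 202 222 226 224]
130 [(432.4, -389.3, 771.6, 426.2, 89.9), (432.4, -389.3, 771.6, 426.2, 89.9), (432.4, -389.3, 771.6, 426.2, 89.9)]
150 [(434.1, -388.6, 424.7, 770.6, 0.3), (434.1, -388.6, 424.7, 770.6, 0.3), (434.1, -388.6, 424.7, 770.6, 0.3)]
165 [(478.1, -378.8, 39.3, 66.6, 8.8), (619.8, -313.3, 45.3, 36.5, 87.9), (577.8, -311.8, 44.8, 41.1, 87.8)]
180 [(479.4, -381.0, 36.4, 45.5, 7.3), (619.7, -313.4, 44.9, 36.0, 88.1), (578.7, -312.1, 44.5, 38.8, 87.4)]
```

{"name": "send_rows", "arguments": {"translation": [[-0.15,0.9,0],[0,0,5],[0,0,5],[0,0,5],[0,0,3],[0,0,2],[0,0,2.1],[0,0,0]], "turn": [-7.3,0,0,0,0,0,0,0]}}

```text
time_s: 4.85
eef_pos: [0.479, -0.3801, 0.0089]
tcp_rot: [0.998, 0.063, -0.001, -0.001]
wrist_force: [-1.4, 0.4, 0.1]
finger_gap: 0.0855
grip_force: 0.0
```

{"name": "send_rows", "arguments": {"translation": [[0,0,0],[0,0,0],[0,0,0],[0,0,0],[0,0,0],[0,0,0]], "turn": [0,0,0,0,0,0], "hand": 255}}

```text
time_s: 5.6
eef_pos: [0.4811, -0.3814, 0.0118]
tcp_rot: [0.998, 0.063, 0.001, 0.001]
wrist_force: [-1.4, -0.3, 5.1]
finger_gap: 0.0447
grip_force: 43.4
```

{"name": "send_rows", "arguments": {"translation": [[0,0,-2],[0,0,-4],[0,0,-4],[3.2,-3.1,0],[3.2,-3.1,0],[0,0,0],[0,0,0],[0,0,0]], "turn": [0,0,0,0,0,9.3,0,0]}}

```text
time_s: 6.6
eef_pos: [0.534, -0.3124, 0.1099]
tcp_rot: [1.0, -0.018, -0.001, 0.0]
wrist_force: [-0.0, -0.1, -3.5]
finger_gap: 0.0447
grip_force: 42.3
```

```bash
python3 - <<'E'
from tops import *
s=r.sense();print(s['eef_pos'],R.from_quat(s['tcp_rot']).as_euler('xyz',degrees=True))
f=snap('wrist','w3.png')
for n,P in (('far',(.6197,-.3134,.045)),('near',(.5805,-.312,.045))):
  p=proj(f,P);print(n,p)
  for t in (150,165,180,195): print(t,tops(f,[tuple(p.astype(int))],t))
E
```

```text
[ 0.5340374  -0.31235473  0.10990925] [ 1.79976697e+02  1.02401927e-01 -2.07505421e+00]
far [310.54508233  85.70523318]
150 [(516.8, -395.6, 372.4, 290.3, 87.9)]
165 [(559.9, -378.0, 243.6, 173.2, 72.8)]
180 [(619.5, -313.6, 45.6, 36.4, 88.2)]
195 [(619.5, -313.6, 44.5, 35.3, 88.2)]
near [310.89647369 150.81488307]
150 [(516.8, -395.6, 372.4, 290.3, 87.9)]
165 [(559.9, -378.0, 243.6, 173.2, 72.8)]
180 [(580.5, -312.5, 45.6, 35.7, 87.9)]
195 [(580.6, -312.1, 44.9, 35.2, 88.8)]
```

View pics/w3.png

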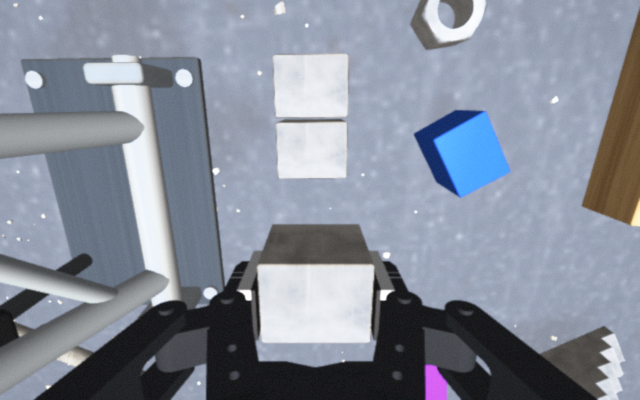

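Row tops are at (311,85) and (311,150), and the held block's top face spans (258..371, 262..342). Next, the block's offset in the hand.

```bash
python3 - <<'E'
from h import *
f=snap('wrist')
P=np.array([atz(f,p,.1431)[:2] for p in [(258,262),(371,262),(370,342),(257,342)]])*1000
print(P.round(1),P.mean(0).round(1),r.sense()['eef_pos'])
E
```

```text
[[ 553.2 -292.3]
 [ 551.6 -334.9]
 [ 515.1 -335. ]
 [ 516.9 -288.6]] [ 534.2 -312.7] [ 0.53437638 -0.31251584  0.11007401]
```

{"name": "send_rows", "arguments": {"translation": [[0.7,-0.18,0],[0,0,3],[0,0,3],[0,0,2],[0,0,1],[0,0,0.5],[0,0,0.25],[0,0,0],[0,0,0]], "turn": [0,0,0,0,0,0,0,0,0]}}

```text
time_s: 7.82
eef_pos: [0.5433, -0.31, 0.0136]
tcp_rot: [1.0, -0.018, 0.001, 0.0]
wrist_force: [0.3, 0.2, -4.6]
finger_gap: 0.0448
grip_force: 42.3
```

{"name": "send_rows", "arguments": {"translation": [[-0.2,0.1,0],[0,0,0.15],[0,0,0]], "turn": [0,0,0]}}

```text
time_s: 8.2
eef_pos: [0.5406, -0.3111, 0.0118]
tcp_rot: [1.0, -0.018, 0.0, 0.0]
wrist_force: [-1.7, -0.2, 1.0]
finger_gap: 0.0445
grip_force: 42.7
```

{"name": "send_rows", "arguments": {"translation": [[0,0,0],[0,0,0],[0,0,0],[0,0,0]], "turn": [0,0,0,0], "hand": 0}}

```text
time_s: 8.7
eef_pos: [0.5409, -0.3106, 0.0114]
tcp_rot: [1.0, -0.018, 0.0, 0.0]
wrist_force: [0.5, 0.3, -0.8]
finger_gap: 0.0853
grip_force: 0.0
```

{"name": "send_rows", "arguments": {"translation": [[0,0,-3],[0,0,-4],[-1,0,-5],[-2,0,-5],[-2,0,-5],[0,0,0]], "turn": [0,0,0,0,0,0]}}

```text
time_s: 9.45
eef_pos: [0.4923, -0.3114, 0.2372]
tcp_rot: [1.0, -0.019, 0.005, 0.003]
wrist_force: [-0.7, 0.2, 0.1]
finger_gap: 0.0851
grip_force: 0.0
```

```bash
python3 - <<'E'
from tops import *
s=r.sense();print(s['eef_pos'],R.from_quat(s['tcp_rot']).as_euler('xyz',degrees=True))
f=snap('wrist','w4.png')
for n,P in (('far',(.6197,-.3134,.045)),('near',(.5805,-.312,.045)),('loose',(.5415,-.3109,.045))):
  p=proj(f,P);print(n,p)
  for t in (180,195): print(t,tops(f,[tuple(p.astype(int))],t))
fs={'wrist':f}
for c in ('side','top'):fs[c]=snap(c,c+'4.png')
for t in ['top_bar','kick_hinge','kick_press','cradle','packer_loose']:
  L={c:r.landmark_of(t,c) for c in fs}
  for c in L: print(t,c,[(np.round(d['location'],1).tolist(),round(d['conf'],2)) for d in L[c][:2]])
  k=[c for c in('side','top') if L[c]];P=tri([fs[c] for c in k],[L[c][0]['location'] for c in k]);print(P.round(3),[ (proj(fs[c],P)-L[c][0]['location']).round(1) for c in k])
E
```

```text
[ 0.492286   -0.31135622  0.23717351] [179.68635726  -0.53678649  -2.20763757]
far [310.28988237  48.65426255]
180 [(619.5, -313.3, 45.7, 35.5, 87.8)]
195 [(619.1, -313.0, 44.4, 34.7, 87.8)]
near [310.6155581   92.34351183]
180 [(579.0, -311.6, 44.8, 38.3, 88.6)]
195 [(578.6, -311.9, 44.7, 37.4, 87.8)]
loose [311.20435744 132.82141212]
180 [(539.1, -309.9, 50.6, 36.1, 87.7)]
195 [(539.5, -311.5, 45.3, 35.0, 87.7)]
top_bar wrist []
top_bar side [([315.8, 139.8], 0.78)]
top_bar top [([238.5, 185.1], 0.86)]
[ 0.543 -0.099  0.276] [array([-0.1,  0. ]), array([-0. , -0.1])]
kick_hinge wrist []
kick_hinge side [([314.5, 179.1], 0.69)]
kick_hinge top [([272.3, 189.7], 0.68)]
[ 0.547 -0.163  0.195] [array([ 0.3, -0.1]), array([0. , 0.4])]
kick_press wrist [([87.4, 290.2], 0.66), ([214.4, 134.2], 0.3)]
kick_press side [([275.8, 176.8], 0.63)]
kick_press top [([271.6, 226.3], 0.64)]
[ 0.455 -0.167  0.199] [array([ 3.2, -0.3]), array([0.5, 3.6])]
cradle wrist [([214.0, 127.5], 0.95)]
cradle side [([312.3, 248.2], 0.62)]
cradle top [([289.0, 201.1], 0.57)]
[ 0.547 -0.196 -0.001] [array([ 0.1, -0. ]), array([0. , 0.1])]
packer_loose wrist [([313.2, 129.6], 0.93), ([384.8, 251.9], 0.9)]
packer_loose side [([306.7, 272.6], 0.78), ([240.1, 292.4], 0.66)]
packer_loose top [([360.7, 260.3], 0.81)]
[ 0.468 -0.386  0.067] [array([-33.6,  -1.7]), array([ -1.1, -30.1])]
```

{"name": "send_rows", "arguments": {"translation": [[0,0,-4],[-1.3,-4.7,0],[-1.3,-4.7,0],[-1.3,-4.7,0],[0,0,0],[0,0,0],[0,0,0]], "turn": [0,0,0,0,0,0,0], "hand": 255}}

```text
time_s: 11.22
eef_pos: [0.4569, -0.1681, 0.2714]
tcp_rot: [1.0, -0.019, 0.0, 0.0]
wrist_force: [-0.6, 0.1, -0.7]
finger_gap: -0.0002
grip_force: 0.0
```

```bash
python3 - <<'E'
from h import *
s=r.sense();print(s['eef_pos'],R.from_quat(s['tcp_rot']).as_euler('xyz',degrees=True),s['finger_gap'])
f=snap('wrist','w5.png')
print('expected',proj(f,(.4615,-.165,.202)),proj(f,(.5465,-.1677,.202)),proj(f,s['eef_pos']))
fs={'wrist':f,'side':snap('side'),'top':snap('top')}
for t in ('kick_press','kick_hinge'):
  for c in fs: print(t,c,[(np.round(d['location'],1).tolist(),round(d['conf'],2),atz(fs[c],d['location'],.202).round(3)) for d in r.landmark_of(t,c)[:2]])
E
```

```text
[ 0.45691926 -0.16808993  0.27139762] [ 1.79977502e+02 -2.10634578e-02 -2.23055100e+00] -0.0002361215025094737
expected [309.50184964 210.88934852] [307.65951157  79.71684947] [313.83060856 263.93056543]
kick_press wrist [([314.0, 211.6], 0.8, array([ 0.461, -0.168,  0.202]))]
kick_press side [([272.7, 174.5], 0.61, array([ 0.438, -0.164,  0.202]))]
kick_press top [([273.1, 226.7], 0.48, array([ 0.462, -0.169,  0.202]))]
kick_hinge wrist [([311.7, 82.3], 0.7, array([ 0.545, -0.17 ,  0.202]))]
kick_hinge side [([311.3, 178.3], 0.74, array([ 0.539, -0.173,  0.202]))]
kick_hinge top [([273.6, 193.1], 0.7, array([ 0.539, -0.167,  0.202]))]
```

View pics/w5.png

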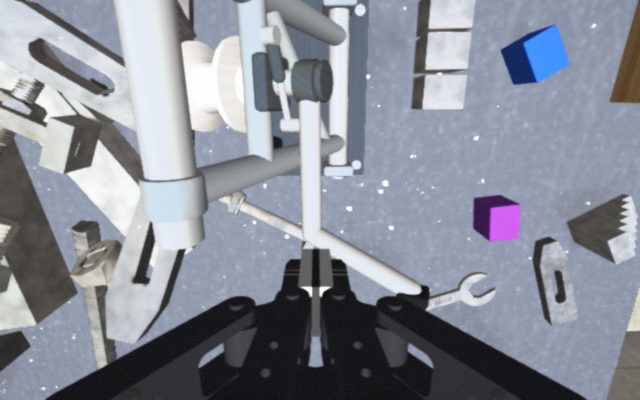

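The rod runs straight from the hinge (312,82) to the bend (312,240), and the tip sits over it at about (316,262). Now I'll press along the frame's lean plane.

{"name": "send_rows", "arguments": {"translation": [[0.2,0.2,3],[0,0,2.2],[0,0,0.6],[0,0.34,0.8],[0,0.34,0.8],[0,0.34,0.8],[0,0.34,0.8],[0,0.34,0.8]], "turn": [0,0,0,0,0,0,0,0]}}

```text
time_s: 12.68
eef_pos: [0.4581, -0.1862, 0.1728]
tcp_rot: [1.0, -0.018, 0.0, 0.0]
wrist_force: [-0.1, 0.3, 0.1]
finger_gap: 0.0
grip_force: 0.2
```

{"name": "send_rows", "arguments": {"translation": [[0,0.34,0.8],[0,0.34,0.8],[0,0.34,0.8],[0,0.34,0.8],[0,0,0],[0,0,0]], "turn": [0,0,0,0,0,0]}}

```text
time_s: 13.42
eef_pos: [0.4578, -0.1991, 0.1414]
tcp_rot: [1.0, -0.018, 0.0, -0.0]
wrist_force: [0.1, -0.1, 0.0]
finger_gap: -0.0
grip_force: 0.0
```

```bash
python3 - <<'E'
from h import *
s=r.sense();print(s['eef_pos'],s['wrist_force'])
f=snap('side');cv2.imwrite('pics/s6.png',cv2.resize(f['pixels'][100:300,180:420,::-1],None,fx=3,fy=3))
E
```

```text
[ 0.45781119 -0.19907822  0.14137303] [ 0.06276942 -0.09211578  0.03146506]
```

View pics/s6.png

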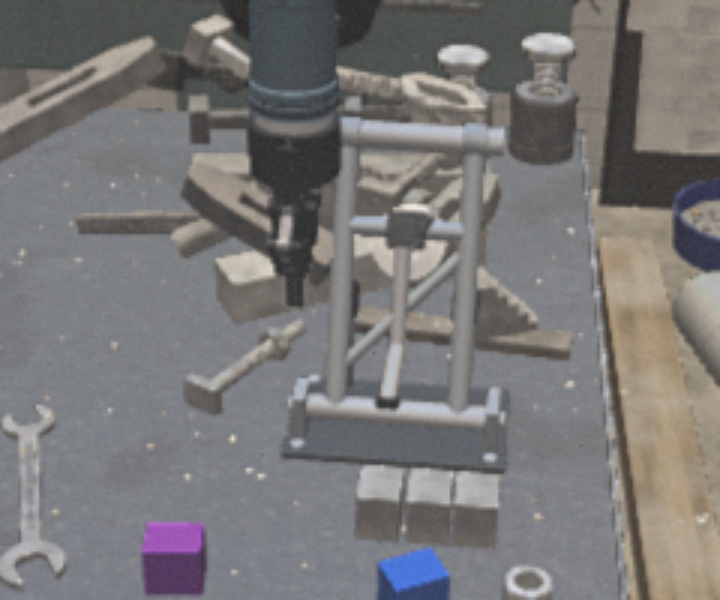

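The leg hangs straight down between the frame legs (foot at crop (388,402)), and the row of three is intact at crop (428,505). Now up and over the top bar.

{"name": "send_rows", "arguments": {"translation": [[0,0.2,-4],[0,0,-6],[0,0,-6],[0,0,-6],[2.9,-3.4,0],[2.9,-3.4,0],[2.9,-3.4,0],[0,0,0],[0,0,0]], "turn": [0,0,0,0,0,0,0,0,0], "hand": 0}}

```text
time_s: 14.6
eef_pos: [0.548, -0.1027, 0.3613]
tcp_rot: [1.0, -0.018, -0.0, 0.0]
wrist_force: [-0.2, -0.3, 0.4]
finger_gap: 0.0852
grip_force: 0.0
```

```bash
python3 - <<'E'
from h import *
s=r.sense();print(s['eef_pos'],R.from_quat(s['tcp_rot']).as_euler('xyz',degrees=True),s['finger_gap'])
f=snap('wrist','w7.png')
print('expected',proj(f,(.5488,-.1017,.261)),proj(f,s['eef_pos']))
fs={'wrist':f,'side':snap('side'),'top':snap('top')}
for c in fs: print(c,[(np.round(d['location'],1).tolist(),round(d['conf'],2),atz(fs[c],d['location'],.261).round(3)) for d in r.landmark_of('top_bar',c)[:2]])
E
```

```text
[ 0.54799674 -0.10272545  0.36134135] [ 1.79957009e+02  1.50766213e-02 -2.07451085e+00] 0.08519572499871723
expected [312.95019985 202.89424334] [313.83462801 263.92704244]
wrist [([309.8, 203.1], 0.9, array([ 0.549, -0.099,  0.261]))]
side [([314.2, 142.1], 0.95, array([ 0.538, -0.079,  0.261]))]
top [([240.9, 184.2], 0.86, array([ 0.548, -0.101,  0.261]))]
```

View pics/w7.png

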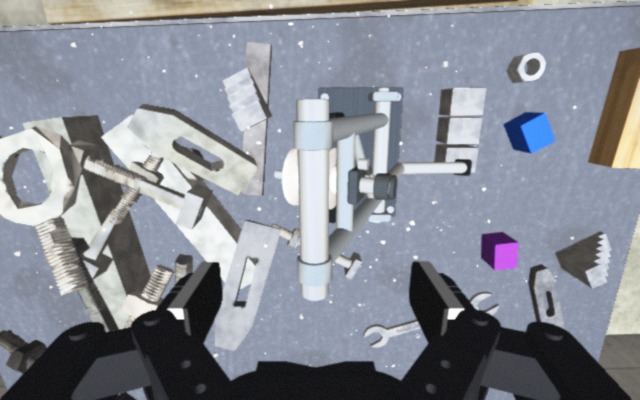

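The bar is centred between the fingers at (313,200), with collars clear at rows 135 and 270. I'll descend and grip.

{"name": "send_rows", "arguments": {"translation": [[0,-0.2,4],[0,0,4],[0,0,2],[0,0,1.7],[0,0,0]], "turn": [0,0,0,0,0]}}

```text
time_s: 15.52
eef_pos: [0.5473, -0.1006, 0.243]
tcp_rot: [1.0, -0.018, -0.001, -0.0]
wrist_force: [0.1, 0.7, 0.5]
finger_gap: 0.0853
grip_force: 0.0
```

{"name": "send_rows", "arguments": {"translation": [[0,0,0],[0,0,0],[0,0,0],[0,0,0],[0,0,0],[0,0,0]], "turn": [0,0,0,0,0,0], "hand": 255, "squeeze": 30}}

```text
time_s: 16.27
eef_pos: [0.5487, -0.1013, 0.2452]
tcp_rot: [1.0, -0.018, 0.001, 0.001]
wrist_force: [-0.6, -1.5, 4.7]
finger_gap: 0.023
grip_force: 30.1
```

{"name": "send_rows", "arguments": {"translation": [[0,1.14,-0.44],[0,1.16,-0.4],[0,1.18,-0.33],[0,1.19,-0.27],[0,1.21,-0.22],[0,1.21,-0.15],[0,1.23,-0.09],[0,1.22,-0.03],[0,0,0],[0,0,0],[0,0,0],[0,0,0]], "turn": [0,0,0,0,0,0,0,0,0,0,0,0]}}

```text
time_s: 17.77
eef_pos: [0.5462, -0.1968, 0.2644]
tcp_rot: [1.0, -0.018, 0.002, 0.001]
wrist_force: [5.4, 1.5, 4.7]
finger_gap: 0.0227
grip_force: 32.5
```

```bash
python3 - <<'E'
from h import *
s=r.sense();print(s['eef_pos'],s['wrist_force'],s['grip_force'],s['finger_gap'])
fs={'side':snap('side'),'top':snap('top')}
f=fs['side'];cv2.imwrite('pics/s8.png',cv2.resize(f['pixels'][100:320,200:440,::-1],None,fx=2.7,fy=2.7))
for c in fs:
  print(c,[(np.round(d['location'],1).tolist(),round(d['conf'],2),atz(fs[c],d['location'],.28).round(3)) for d in r.landmark_of('top_bar',c)[:2]],proj(fs[c],(.5455,-.197,.28)))
E
```

```text
[ 0.54615326 -0.19675588  0.26435054] [5.38649757 1.52874275 4.68542448] 32.49448120594025 0.02266487520454283
side [([315.0, 151.9], 0.94, array([ 0.547, -0.181,  0.28 ])), ([354.6, 301.4], 0.6, array([ 0.642, -0.706,  0.28 ]))] [313.99305449 154.5806892 ]
top [([285.4, 186.4], 0.65, array([ 0.543, -0.197,  0.28 ]))] [285.27076843 185.23994598]
```

View pics/s8.png

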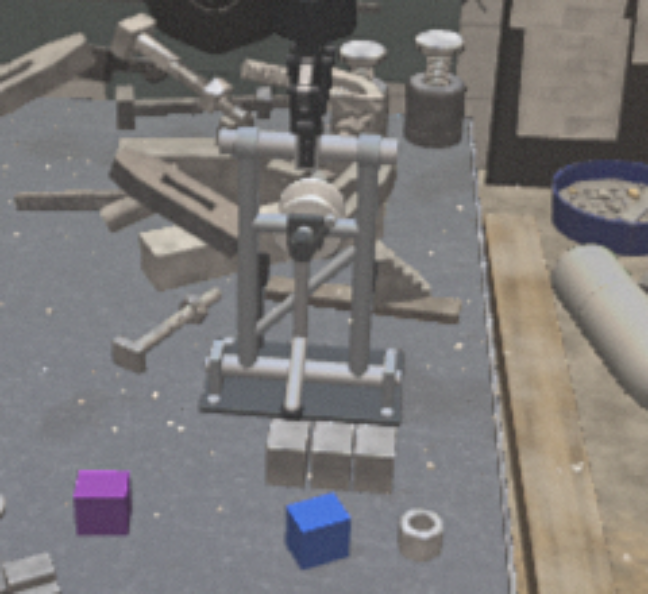

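The bar is gripped at crop (305,148), upright within about 2 mm of the expected point. The leg is down and off the row, and the three blocks stand together. Handing in.

```bash
python3 -c "
from workcell import r
print(r.close_job())"
```

```text
the job is handed in; nothing more can be done
None
```

I've handed the job in: the loose block stands in the row, the kickstand is snapped fully down, and the arm is still holding the frame upright by its top bar. It took about 18 s of the 72 s allowed. The hand-in gave no verdict back, so this rests on my last camera and force readings.

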